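# Light-cure a dental model: load it, ease the heavy hood down, start the cycle

## Robot

A 7-joint arm with a two-finger parallel gripper is mounted at the origin on the work surface. World frame = base frame: x ahead of the robot, y to its left, z up, the work surface at z = 0. Lengths are in mm, angles in rad, forces in N, time in s.
With the tool pointing down it reaches from about 425 to 1025 mm from the base axis. Payload 3.6 kg.
Tool frame: the origin (TCP) lies at the very end of the fingers, on their centre line; the grasp point (between the pads) lies 19 mm behind it; z points along the fingers, y is the line along which they close (so a half turn about z gives the same grasp; the last joint's range is limited). The gripper opens to 85 mm and grips with 20 to 120 N. Pads are 22 mm wide; open, the fingers measure 114 mm over their backs; the gripper's body (76 mm by 85 mm) begins 54 mm behind the grasp point. The pads swing forward as they close: fully open they stand 13 mm farther back than shut.
Start: joints at [-1.329, 0.591, 0.048, 1.609, -0.033, 0.943, -0.034], TCP at [238.901, 684.511, 204.502] pointing down, gripper open.
Joint ranges: [-2.69, 2.69], [-0.47, 2.24], [-1.27, 1.36], [0.19, 2.51], [-1.53, 4.68], [0.08, 2.07], [-3.09, 3.09]. Speed limits (rad/s): [2.57, 2.57, 3.14, 3.14, 3.14, 3.14, 3.14].

## Interface

Orientations are given as a rotation vector (axis times angle).
In Python, from bench import bot gives the robot as it stands. The module is installed in compiled form; this text tells all that it offers.
- The arm moves only by the shell command python3 -m creep 'ROWS' [FORCE]. ROWS is JSON, a list of rows, each an object of numbers: "ax", "ay", "az": the turn, a rotation vector about the world's x, y, z in degrees; "tx", "ty", "tz": the shift along the world's x, y, z in mm; "gripper": the finger opening in mm, from 0 to 85.4. A call has 1 to 8 rows; each row shifts and turns the commanded pose from where the row before left it; what a row does not reach is not made up. A row lasts 1/10 s, in which the tool goes at most 50 mm and 8.59 degrees, less where a joint would pass 70% of its speed; a pose out of reach is approached as far as the arm can. A call with a gripper value outside its range is refused whole. The fingers move at their own pace and stop on an object; FORCE is the grip in N (left out, the last holds). Time passes only in rows, so rows that do not move let the fingers close. It gives the time, the measured TCP pose, the force, the opening and the grip force at its end, in the units of the state.
- bot.observe(): the state, without advancing time (a new reading comes with each control period).
- bot.get_image(name): name is "scene" or "side" or "wrist"; returns a dict with "pixels" (384x512x3 uint8, red, green, blue), "camera_matrix" (3x3 intrinsics, pixels), "camera_from_world" (4x4, takes a point from world to camera coordinates); the wrist camera has in their place "T_tool_cam" (4x4, takes a point from camera to tool coordinates, whose origin is the TCP and whose axes are the flange's). Camera axes: x right, y down, z forward; pixel columns grow to the right and rows downward; lengths in mm; the calibration is good to about 2 mm. A picture is of the moment at which its call begins: read the wrist's pose just before it. There is no depth.
- bot.close_job(): hands the job in; it is judged then, once.
The state is a dict: "time": time; "joint_positions": joint angles; "joint_vel": joint speeds; "tau": joint torques, N m; "ee_pos": TCP position; "eef_rot": TCP orientation; "wrist_force": force on the tool from outside, world axes, zero at the start; "torque": the same for the moment, N m; "grip_width": finger opening in mm; "grip_force": force on a finger pad.
Only numpy, scipy, OpenCV 4.12 (cv2) and the standard library are available. Lean on these libraries where they do the work, as an engineer would, in place of code of your own. Each camera call takes 0.05 s, during which the arm holds its last target. There are 200 camera calls.

## Task

Set the blue dental model down upright in the middle of the round platform of the light-curing unit, wholly on the platform, without dropping it. Then push the heavy hood down until it is fully shut, slowly so that it does not slam, and with the hood shut press the green start button fully and let it go. Leave the yellow model, the bottle, the green bowl and the spatula where they are.

Things in the scene. Friction and masses are not known exactly. Their poses are not given: they have to be found in the camera images.
- unit: Light-curing unit, fixed: grey base 250 (x) by 300 (y) by 70 mm high. Origin: centre of its underside, on the bench; x points from its front (robot side) to its rear, where the hood is hinged, z up. Strip y above 70 mm: flat control panel. The rest is the chamber, inside 190 by 180 mm, centred at x 0, y -35 mm, with a 15 mm wide rim, top at z 70 mm, floor at z 55 mm.
- platform (a point): Centre of the top face of the round platform on the chamber floor: white disc with a dark edge, 150 mm across, 4 mm thick, top 59 mm above the bench (11 mm below the rim).
- hood (a joint): Hood angle, rad: 0 shut, 1.36 fully open (start). 0.9 kg, damped and sprung open: let go above about 0.4 to 0.55 rad it rises again (up to 2 rad/s); lower down it stays or sinks slowly, differing from run to run, so push it right home. At the pad this takes up to 8 N. It slams if faster than 0.7 rad/s in its last 0.2 rad (0.13 m/s at the pad).
- hood_pad (a point): Centre of the surface of the black rubber push pad on the hood's outer top face, near its front edge: 40 mm (along the hood) by 120 mm (along y), 3 mm proud. In the hood's frame it lies 192 mm in front of the hinge line and 58 mm above it, and it turns with the hood. Its z is the pad's outward normal, its x points from front edge to hinge.
- hood_hinge (a point): Middle of the hinge line (along unit y) at x 110, y -35, z 70.5 mm of the unit. The hood: white box open below, 220 mm long from hinge to front, 210 wide, 55 high, amber window in its top, hinged at its lower rear edge. Open, it stands nearly upright at the chamber's rear, front edge highest, outer top face and pad looking to the rear, away from the robot. Axes turn with the hood.
- start (a joint): Travel of the start button in m: 0 = out, 0.006 = fully pressed; sprung, 5 N when fully down; counts as pressed beyond 0.004.
- start_top (a point): Centre of the top of the round green start button, 30 mm across, in a black housing on the control panel, pressed straight down. It lies at x = -40, y = 115 mm of the unit.
- model: The blue dental model, loose, 0.2 kg: block 52 (x) by 68 (y) by 28 mm high with a horseshoe of pink gum and white teeth on top, 42 mm high overall. Origin at the centre of its underside, z up. Grip it across its 52 mm side faces (closing along its x).
- spare: Yellow dental model, same shape and size as the blue one, loose; not to be moved.
- bottle: Amber bottle 60 mm across, 150 mm high, standing; not to be moved. Origin at the centre of its underside.
- bowl: Green mixing bowl 110 mm across, 60 mm high; not to be moved. Origin at the centre of its underside.
- knife: Spatula 190 mm long lying on the bench along its x axis; not to be moved.
Not all that is in view belongs to the job. Several things look just like the model: the one meant starts farthest to the robot's left.

How it is judged (in metres and radians):
On the way, in this order (a step that is already met when the one before it is completed fails the run):
1. the blue model stands released on the platform, the hood still open (horizontal distance between model and platform below 0.03 m and z of model in the frame of platform between -0.006 and 0.006 m and angle between model's own z axis and vertical below 0.1 rad and linear speed of model below 0.05 m/s and contact force between the fingers and model below 0.1 N and value of joint hood above 0.9 rad), for 0.2 s.
2. the hood is fully shut over the model (horizontal distance between model and platform below 0.03 m and z of model in the frame of platform between -0.006 and 0.006 m and angle between model's own z axis and vertical below 0.1 rad and value of joint hood below 0.03 rad), for 0.2 s.
3. the start button is pressed with the hood shut (value of joint hood below 0.03 rad and value of joint start above 0.004 m), for 0.02 s.
At the end, for the whole second after the job is handed in: The hood is shut (under 0.03 rad), the blue model rests upright (within 0.1 rad) on the platform with its centre within 30 mm of the platform's centre, and the start button has been pressed (beyond 4 mm) and is out again (under 2 mm) (all of step 2 and value of joint start below 0.002 m and linear speed of model below 0.03 m/s); the robot touches nothing.
It fails at once if the hood slams: it turns shut faster than 0.7 rad/s within its last 0.2 rad (value of joint hood below 0.2 rad and velocity of joint hood below -0.7 rad/s).
It fails at once if the start button is pressed while the hood is not shut (value of joint start above 0.004 m and value of joint hood above 0.05 rad).
It fails at once if the blue model is dropped or thrown (faster than 0.7 m/s out of the fingers) (linear speed of model above 0.7 m/s and contact force between the fingers and model below 0.1 N).
It fails at once if the yellow model, bottle, bowl or spatula is moved more than 30 mm, or one of the first three is tipped over (distance of any of spare, bottle, bowl, knife from where it was at the start of the episode above 0.03 m or angle between any of spare, bottle, bowl's own z axis and vertical above 0.5 rad).
It also fails if it takes over 72 s, if anything falls off the work surface, if the arm or the gripper's body presses on something with over 40 N, if the wrist force passes 120 N, or if a joint passes its speed limit or range.

## Working session

There is one attempt and no reset: what is moved stays moved. The work goes in short steps, Python scripts to look and compute and a shell command to move; the robot and the scene stay as the last step left them, time stands still between calls to the robot, and variables do not carry over. Pictures are saved under pics/ and viewed, at most 10 in all, crops included, and the job is handed in when it is done.

```bash
mkdir -p pics; cat > h.py <<'E'
import numpy as np, cv2
from bench import bot
from scipy.spatial.transform import Rotation as R
def snap(n,f):
    s=bot.observe(); im=bot.get_image(n); np.savez(f'pics/{f}.npz',**{k:np.array(v) for k,v in im.items()},p=s['ee_pos'],r=s['eef_rot'])
    cv2.imwrite(f'pics/{f}.png',im['pixels'][:,:,::-1]); return im
def cam(f):
    d=np.load(f'pics/{f}.npz'); K=d['camera_matrix']
    if 'camera_from_world' in d: return K,d['camera_from_world']
    T=np.eye(4);T[:3,:3]=R.from_rotvec(d['r']).as_matrix();T[:3,3]=d['p']
    return K,np.linalg.inv(T@d['T_tool_cam'])
def ray(f,u,v,z):
    K,C=cam(f); W=np.linalg.inv(C); d=W[:3,:3]@np.linalg.inv(K)@[u,v,1]; o=W[:3,3]
    return np.round(o+d*(z-o[2])/d[2],1)
def proj(f,P):
    K,C=cam(f); q=K@(C[:3,:3]@np.array(P)+C[:3,3]); return np.round(q[:2]/q[2],1)
E
python3 -c "
from h import *
a=[snap(n,n+'0')['pixels'] for n in ('scene','side')]
s=bot.observe();print({k:np.round(v,3) for k,v in s.items()})
for n in('scene0','side0'):
  K,C=cam(n);print(K[0,0],np.linalg.inv(C)[:3,3])
"
cd pics; python3 -c "
import cv2
for n in('scene0','side0'): cv2.imwrite(n+'b.png',cv2.resize(cv2.imread(n+'.png'),(800,600),interpolation=2))"
```

```text
{'time': np.float64(0.1), 'joint_positions': array([-1.328,  0.592,  0.048,  1.61 , -0.033,  0.943, -0.034]), 'joint_vel': array([-0.   , -0.003, -0.001, -0.003,  0.001, -0.001,  0.   ]), 'tau': array([ 5.0000e-03, -5.5000e+01,  1.5530e+00, -1.9883e+01,  1.0000e-02,
        4.0000e-03,  0.0000e+00]), 'ee_pos': array([238.644, 683.745, 203.446]), 'eef_rot': array([-5.250e-01, -3.097e+00,  3.000e-03]), 'wrist_force': array([-0.59 ,  0.637,  0.782]), 'torque': array([-0.061, -0.024,  0.005]), 'grip_force': np.float64(0.0), 'grip_width': np.float64(85.201)}
486.1049939184792 [1437.19432557 1075.70895636 1237.01270468]
435.84816703396626 [  -55.45508166 -1038.35014125  1224.35744205]
```

View pics/scene0b.png

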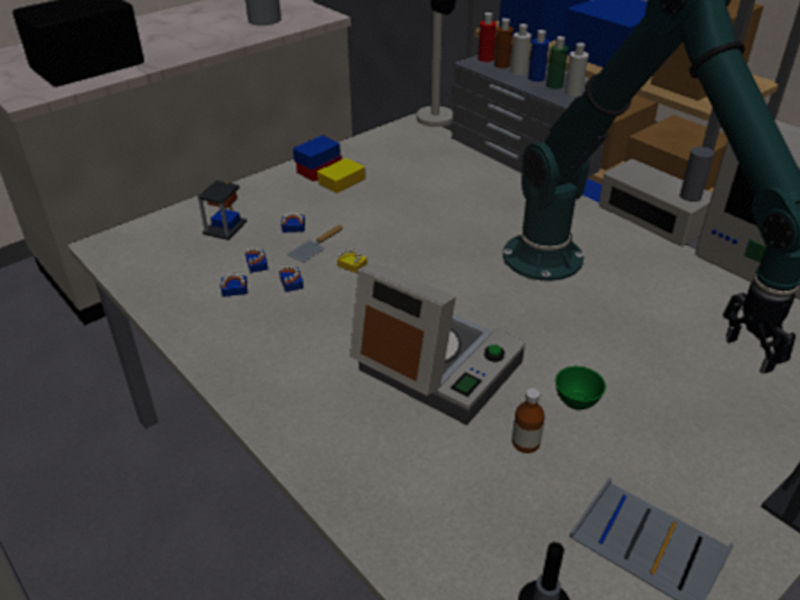

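View pics/side0b.png

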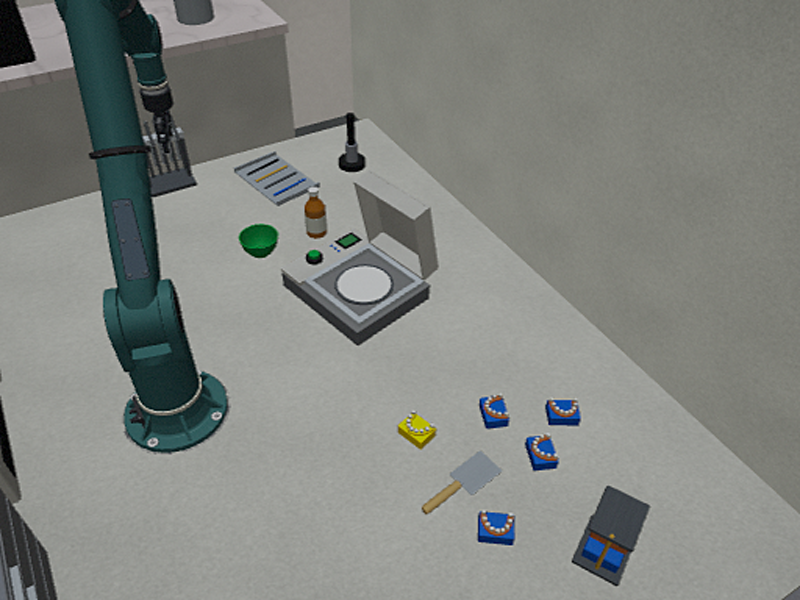

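The side view shows four loose blue models at about (494,411), (563,411), (541,452) and (497,527), with one more in a rack. The yellow model is at (416,429), the platform at (364,284), the button at (314,256), the bowl at (259,240), the bottle at (316,225) and the spatula at (462,482). The hood is open to the rear.

```bash
python3 - <<'E'
from h import *
k=1.5625
for n,u,v,z in [('A',494,411,25),('B',563,411,25),('C',541,452,25),('D',497,527,25),('yel',416,429,25),('plat',364,284,59),('btn',314,256,75),('bowl',259,240,40),('bottle base',317,233,0)]:
    print(n,ray('side0',u/k,v/k,z))
for n,u,v,z in [('A',290,278,25),('B',234,285,25),('C',256,261,25),('D',293,223,25),('yel',352,261,25),('btn',494,351,75)]:
    print(n,'scene',ray('scene0',u/k,v/k,z))
im=cv2.imread('pics/side0.png')
a=cv2.resize(im[240:310,285:385],(800,560),interpolation=2); cv2.imwrite('pics/sm.png',a)
b=cv2.resize(im[105:225,175:285],(733,600)[:2] if 0 else (550,600),interpolation=2); cv2.imwrite('pics/su.png',b)
E
```

```text
A [ 599.9 -365.7   25. ]
B [ 731.9 -440.5   25. ]
C [ 622.7 -500.1   25. ]
D [ 443.3 -591.    25. ]
yel [ 426.5 -322.2   25. ]
plat [529.7 104.3  59. ]
btn [458.9 248.6  75. ]
bowl [371.4 424.2  40. ]
bottle base [544.2 422.4   0. ]
A scene [ 615.6 -350.7   25. ]
B scene [ 745.  -422.5   25. ]
C scene [ 642.5 -477.6   25. ]
D scene [ 456.7 -570.6   25. ]
yel scene [ 443.  -303.6   25. ]
btn scene [455.3 240.8  75. ]
```

View pics/sm.png

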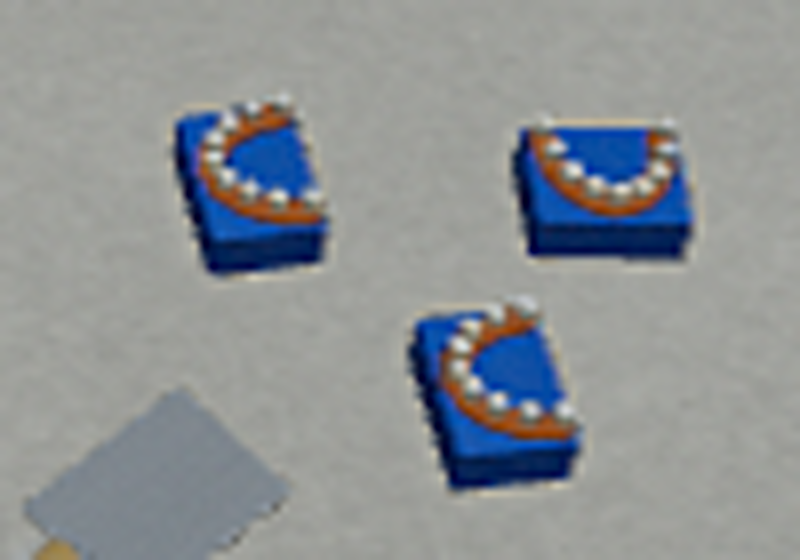

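View pics/su.png

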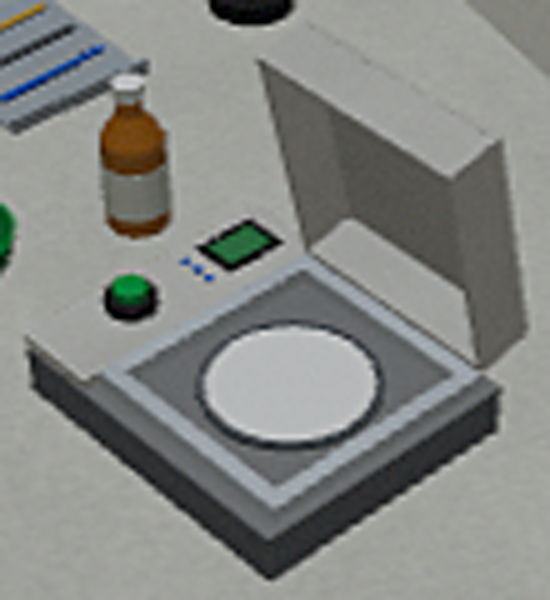

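The crops show model A's block-top corners at about (180,118), (210,240) and (325,222), with the horseshoe open to the right. The unit's base corners are at (35,385), (270,580) and (498,428), and the platform's centre is at (290,383).

```bash
python3 - <<'E'
from h import *
m=lambda u,v,z:ray('side0',285+u/8,240+v/8,z)
A=[m(180,118,28),m(210,240,28),m(325,223,28),m(213,274,0),m(322,260,0)]
print(*A,[np.linalg.norm(A[i]-A[i+1]) for i in(0,1,3)])
q=lambda u,v,z:ray('side0',175+u/5,105+v/5,z)
U=[q(35,385,0),q(270,580,0),q(498,428,0)]
print(*U,[np.linalg.norm(U[i]-U[i+1]) for i in(0,1)])
d=U[0]-U[1];e=U[2]-U[1];print(np.degrees([np.arctan2(-d[0],d[1]),np.arctan2(e[1],e[0])]))
P=q(290,383,59);B=q(131,290,82);print(P,B,'btn')
# rim corners of outer rim(z70): front-left panel etc
print(R.from_rotvec(bot.observe()['eef_rot']).as_matrix().round(3))
d=bot.get_image('wrist');print(d['T_tool_cam'].round(3),d['camera_matrix'])
E
```

```text
[ 593.1 -323.5   28. ] [ 566.7 -382.9   28. ] [ 614.2 -399.7   28. ] [ 572.  -382.7    0. ] [ 617.  -399.8    0. ] [np.float64(65.00246149185426), np.float64(50.38342981576383), np.float64(48.1394848331388)]
[373.8 264.4   0. ] [441.4 -26.3   0. ] [682.5  31.6   0. ] [np.float64(298.4564457337117), np.float64(247.95487492687056)]
[13.09102337 13.50382222]
[530.3 105.1  59. ] [458.9 245.1  82. ] btn
[[-0.944  0.329 -0.001]
 [ 0.329  0.944 -0.002]
 [-0.    -0.002 -1.   ]]
[[-1.00000e-03 -9.61000e-01 -2.78000e-01  6.97590e+01]
 [ 1.00000e+00 -1.00000e-03 -0.00000e+00  1.34400e+00]
 [-0.00000e+00 -2.78000e-01  9.61000e-01 -1.69272e+02]
 [ 0.00000e+00  0.00000e+00  0.00000e+00  1.00000e+00]] [[283.38848672   0.         257.09097077]
 [  0.         283.38848672 193.30889566]
 [  0.           0.           1.        ]]
```

```bash
r='{"tx":16,"ty":-42.6,"tz":8,"az":-3.9}'; python3 -m creep '[{"tx":8,"ty":-21,"tz":4,"az":-2},{"tx":16,"ty":-43,"tz":8,"az":-4},{"tx":16,"ty":-43,"tz":8,"az":-4},{"tx":16,"ty":-43,"tz":8,"az":-4},{"tx":16,"ty":-43,"tz":8,"az":-4},{"tx":16,"ty":-43,"tz":8,"az":-4},{"tx":16,"ty":-43,"tz":8,"az":-4},{"tx":16,"ty":-43,"tz":8,"az":-4}]'
python3 -m creep '[{"tx":16,"ty":-43,"az":-4},{"tx":16,"ty":-43,"az":-4},{"tx":16,"ty":-43,"az":-4},{"tx":16,"ty":-43,"az":-4},{"tx":16,"ty":-43,"az":-4},{"tx":16,"ty":-43,"az":-4},{"tx":8,"ty":-20,"az":-2},{"tx":0}]'
python3 -c "
from h import *
im=snap('wrist','w1');cv2.imwrite('pics/w1b.png',cv2.resize(im['pixels'][:,:,::-1],(800,600),interpolation=2))"
```

```text
schema error: expected keys ax, ay, az, tx, ty, tz, gripper
schema error: expected keys ax, ay, az, tx, ty, tz, gripper
```

View pics/w1b.png

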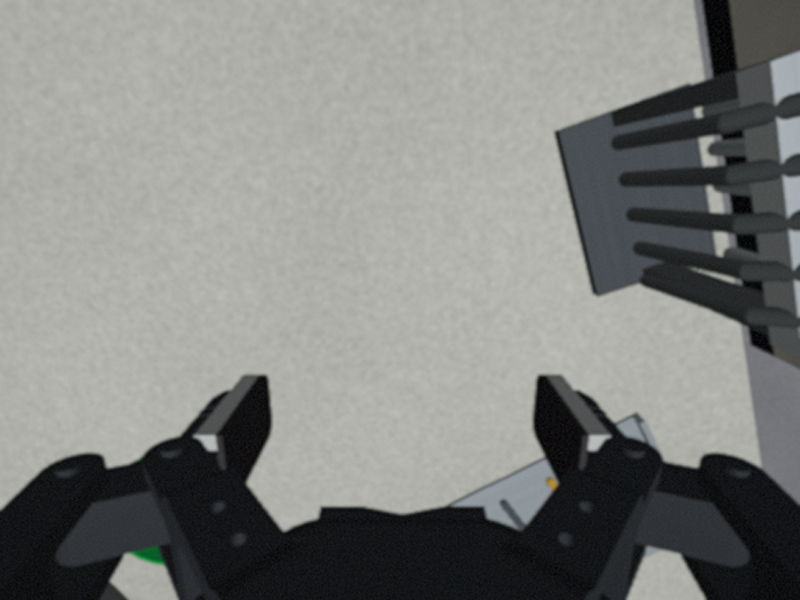

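The move was refused because every key is required, so nothing moved. The wrist picture shows only the bench and the tool rack, with the fingertips at about (265,380) and (540,380).

```bash
python3 -m creep '[{"ax":0,"ay":0,"az":-2,"tx":8,"ty":-21,"tz":4,"gripper":85},{"ax":0,"ay":0,"az":-4,"tx":16,"ty":-43,"tz":8,"gripper":85},{"ax":0,"ay":0,"az":-4,"tx":16,"ty":-43,"tz":8,"gripper":85},{"ax":0,"ay":0,"az":-4,"tx":16,"ty":-43,"tz":8,"gripper":85},{"ax":0,"ay":0,"az":-4,"tx":16,"ty":-43,"tz":8,"gripper":85},{"ax":0,"ay":0,"az":-4,"tx":16,"ty":-43,"tz":8,"gripper":85},{"ax":0,"ay":0,"az":-4,"tx":16,"ty":-43,"tz":8,"gripper":85},{"ax":0,"ay":0,"az":-4,"tx":16,"ty":-43,"tz":8,"gripper":85}]'
python3 -m creep '[{"ax":0,"ay":0,"az":-4,"tx":16,"ty":-43,"tz":8,"gripper":85},{"ax":0,"ay":0,"az":-4,"tx":16,"ty":-43,"tz":8,"gripper":85},{"ax":0,"ay":0,"az":-4,"tx":16,"ty":-43,"tz":8,"gripper":85},{"ax":0,"ay":0,"az":-4,"tx":16,"ty":-43,"tz":8,"gripper":85},{"ax":0,"ay":0,"az":-4,"tx":16,"ty":-43,"tz":0,"gripper":85},{"ax":0,"ay":0,"az":-4,"tx":16,"ty":-43,"tz":0,"gripper":85},{"ax":0,"ay":0,"az":-2,"tx":8,"ty":-20,"tz":0,"gripper":85},{"ax":0,"ay":0,"az":0,"tx":0,"ty":0,"tz":0,"gripper":85}]'
python3 -c "
from h import *
im=snap('wrist','w2');cv2.imwrite('pics/w2b.png',cv2.resize(im['pixels'][:,:,::-1],(800,600),interpolation=2))"
```

```text
time: 1.0
ee_pos: [359.2, 360.6, 264.9]
eef_rot: [-1.313, -2.854, -0.0]
wrist_force: [1.7, -0.2, -0.6]
grip_width: 85.0
grip_force: 0.0
time: 1.8
ee_pos: [463.8, 80.5, 296.8]
eef_rot: [1.927, 2.48, -0.0]
wrist_force: [-0.2, 1.4, -0.1]
grip_width: 84.9
grip_force: 0.0
```

View pics/w2b.png

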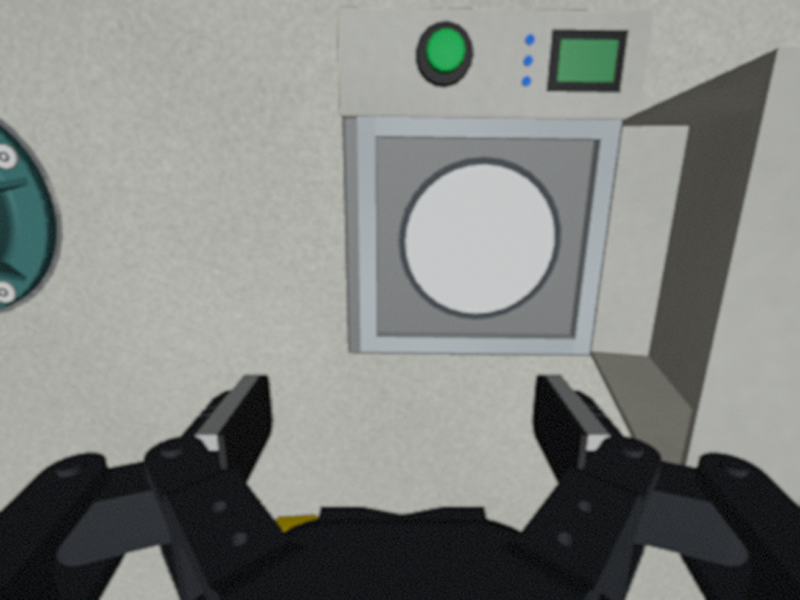

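The wrist view shows the whole unit. The platform's centre is at about (480,238), the button's top at (446,49), and the front rim corners at (340,8), (343,116) and (350,352).

```bash
python3 - <<'E'
from h import *
k=1.5625
w=lambda u,v,z:ray('w2',u/k,v/k,z)
P=w(480,238,59);print('plat',P,'diam',np.linalg.norm(w(401,238,59)-w(559,238,59)))
B=w(446,49,82);print('btn',B)
C=[w(375,338,55),w(574,337,55),w(598,140,55),w(376,137,55)]
print('floor corners',C,[np.linalg.norm(C[i]-C[i-1]) for i in range(4)], 'c',np.mean(C,0))
for i in range(4):
  d=C[i]-C[i-1];print(np.degrees(np.arctan2(d[1],d[0])))
s=bot.observe();Rm=R.from_rotvec(s['eef_rot']).as_matrix();print(Rm.round(3),s['joint_positions'].round(2))
E
```

```text
plat [531.7 112.8  59. ] diam 145.15846513379788
btn [458.4 248.4  82. ]
floor corners [array([460.8,  -7.8,  55. ]), array([651.6,  41.5,  55. ]), array([607.5, 219.7,  55. ]), array([418.7, 174.3,  55. ])] [np.float64(186.90323699711573), np.float64(197.0663086374736), np.float64(183.57573369048535), np.float64(194.18187351037685)] c [534.65  106.925  55.   ]
-76.98240607604885
14.487548582057894
103.89998741203564
-166.47901820010125
[[-0.251  0.968  0.   ]
 [ 0.968  0.251  0.   ]
 [ 0.     0.    -1.   ]] [-0.7   0.16  0.5   2.07 -0.1   0.92  0.1 ]
```

```bash
python3 -m creep '[{"ax":0,"ay":0,"az":-2,"tx":7,"ty":-21,"tz":-3,"gripper":85},{"ax":0,"ay":0,"az":-4,"tx":14,"ty":-43,"tz":-8,"gripper":85},{"ax":0,"ay":0,"az":-4,"tx":14,"ty":-43,"tz":-8,"gripper":85},{"ax":0,"ay":0,"az":-4,"tx":14,"ty":-43,"tz":-8,"gripper":85},{"ax":0,"ay":0,"az":-4,"tx":14,"ty":-43,"tz":-8,"gripper":85},{"ax":0,"ay":0,"az":-4,"tx":14,"ty":-43,"tz":-8,"gripper":85},{"ax":0,"ay":0,"az":-4,"tx":14,"ty":-43,"tz":-8,"gripper":85},{"ax":0,"ay":0,"az":-4,"tx":14,"ty":-43,"tz":-8,"gripper":85}]'
python3 -m creep '[{"ax":0,"ay":0,"az":-4,"tx":14,"ty":-43,"tz":-8,"gripper":85},{"ax":0,"ay":0,"az":-2,"tx":14,"ty":-43,"tz":-8,"gripper":85},{"ax":0,"ay":0,"az":0,"tx":7,"ty":-35,"tz":-8,"gripper":85},{"ax":0,"ay":0,"az":0,"tx":0,"ty":0,"tz":0,"gripper":85},{"ax":0,"ay":0,"az":0,"tx":0,"ty":0,"tz":0,"gripper":85}]'
python3 -c "
from h import *
im=snap('wrist','w3');cv2.imwrite('pics/w3b.png',cv2.resize(im['pixels'][:,:,::-1],(800,600),interpolation=2))
s=bot.observe();print(s['joint_positions'].round(2),R.from_rotvec(s['eef_rot']).as_matrix().round(3))"
```

```text
time: 2.65
ee_pos: [569.2, -236.4, 236.5]
eef_rot: [-2.494, -1.908, -0.002]
wrist_force: [0.7, 0.1, 0.2]
grip_width: 85.4
grip_force: 0.0
time: 3.15
ee_pos: [603.3, -357.1, 212.3]
eef_rot: [-2.59, -1.774, -0.0]
wrist_force: [-0.7, 0.4, 0.6]
grip_width: 84.8
grip_force: 0.0
[ 0.07  0.63  0.63  1.68 -0.43  0.98  0.49] [[ 0.36   0.933 -0.001]
 [ 0.933 -0.36   0.003]
 [ 0.002 -0.002 -1.   ]]
```

View pics/w3b.png

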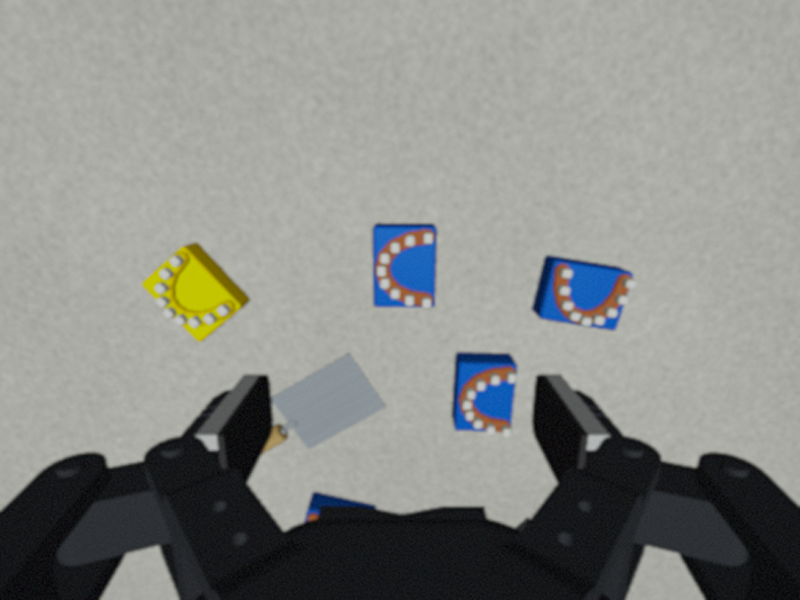

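Model A is at about (404,266) in the wrist view, its top-face edges at columns 374 and 435 and rows 228 and 306. It is square to the gripper.

```bash
python3 - <<'E'
from h import *
k=1.5625
w=lambda u,v,z:ray('w3',u/k,v/k,z)
C=[w(374,228,28),w(435,228,28),w(435,306,28),w(374,306,28)]
print(np.mean(C,0),[np.linalg.norm(C[i]-C[i-1]) for i in range(4)])
for i in range(4):
  d=C[i]-C[i-1];print(np.degrees(np.arctan2(d[1],d[0])))
c=np.mean(C,0)
print('reproj side crop', (proj('side0',c)-[285,240])*8, 'scene',proj('scene0',c)*k)
# blue segmentation for true edges
d=np.load('pics/w3.npz')['pixels'].astype(int);m=((d[:,:,2]>d[:,:,0]+40)&(d[:,:,2]>d[:,:,1]+30))
n,l,s,cc=cv2.connectedComponentsWithStats(m.astype(np.uint8));print([tuple(map(int,x)) for x in s if x[4]>100])
for h in(28,): print('platform btn reproj side',(proj('side0',[532,112,59])-[175,105])*5,(proj('side0',[458.4,248.4,82])-[175,105])*5)
o=bot.observe();print(o['ee_pos'])
E
```

```text
[ 605.575 -359.025   28.   ] [np.float64(64.49379815145022), np.float64(48.28301978956991), np.float64(64.50403088179841), np.float64(50.75283243327418)]
67.7696638109811
-21.25050550713324
-110.03622842145893
158.74364917769492
reproj side crop [251.2 164. ] scene [291.25    274.21875]
[(0, 0, 512, 384, 192646), (239, 144, 40, 26, 325), (250, 153, 29, 38, 750), (342, 165, 63, 42, 1235), (239, 173, 21, 24, 199), (378, 195, 21, 16, 111), (290, 226, 41, 50, 625), (303, 244, 27, 27, 505), (196, 316, 43, 14, 207)]
platform btn reproj side [288. 377.] [128.5 288. ]
[ 603.664806   -355.8952828   212.63004648]
```

```bash
python3 -m creep '[{"ax":0,"ay":0,"az":0,"tx":2,"ty":-3,"tz":-20,"gripper":85},{"ax":0,"ay":0,"az":0,"tx":0,"ty":0,"tz":-40,"gripper":85},{"ax":0,"ay":0,"az":0,"tx":0,"ty":0,"tz":-40,"gripper":85},{"ax":0,"ay":0,"az":0,"tx":0,"ty":0,"tz":-40,"gripper":85},{"ax":0,"ay":0,"az":0,"tx":0,"ty":0,"tz":-35,"gripper":85},{"ax":0,"ay":0,"az":0,"tx":0,"ty":0,"tz":-20,"gripper":85},{"ax":0,"ay":0,"az":0,"tx":0,"ty":0,"tz":-9,"gripper":85},{"ax":0,"ay":0,"az":0,"tx":0,"ty":0,"tz":0,"gripper":85}]'
python3 -m creep '[{"ax":0,"ay":0,"az":0,"tx":0,"ty":0,"tz":-4,"gripper":85},{"ax":0,"ay":0,"az":0,"tx":0,"ty":0,"tz":0,"gripper":40},{"ax":0,"ay":0,"az":0,"tx":0,"ty":0,"tz":0,"gripper":40},{"ax":0,"ay":0,"az":0,"tx":0,"ty":0,"tz":0,"gripper":40},{"ax":0,"ay":0,"az":0,"tx":0,"ty":0,"tz":0,"gripper":40},{"ax":0,"ay":0,"az":0,"tx":0,"ty":0,"tz":0,"gripper":40},{"ax":0,"ay":0,"az":0,"tx":0,"ty":0,"tz":0,"gripper":40},{"ax":0,"ay":0,"az":0,"tx":0,"ty":0,"tz":0,"gripper":40}]' 50
python3 -m creep '[{"ax":0,"ay":0,"az":0,"tx":0,"ty":0,"tz":0,"gripper":40},{"ax":0,"ay":0,"az":0,"tx":0,"ty":0,"tz":0,"gripper":40},{"ax":0,"ay":0,"az":0,"tx":0,"ty":0,"tz":0,"gripper":40}]' 50
```

```text
time: 4.0
ee_pos: [604.8, -360.4, 8.7]
eef_rot: [-2.591, -1.774, 0.001]
wrist_force: [0.9, -0.8, -0.0]
grip_width: 85.0
grip_force: 0.0
time: 4.8
ee_pos: [605.4, -362.0, 7.0]
eef_rot: [2.592, 1.773, 0.001]
wrist_force: [-0.7, 1.0, 7.2]
grip_width: 44.1
grip_force: 52.0
time: 5.1
ee_pos: [605.4, -362.1, 6.9]
eef_rot: [2.592, 1.773, 0.001]
wrist_force: [-0.4, 1.7, 6.0]
grip_width: 44.2
grip_force: 52.0
```

The width reads 44 mm where I expected 52, so I'll look.

```bash
python3 -c "
from h import *
im=snap('wrist','w4');sd=snap('side','s4')['pixels'];sc=snap('scene','c4')['pixels']
a=cv2.resize(im['pixels'][150:384,100:412],(800,600),interpolation=2)[:,:,::-1]
u,v=proj('side0',[605,-360,30]).astype(int);p,q=proj('scene0',[605,-360,30]).astype(int)
b=cv2.resize(sd[v-40:v+35,u-35:u+40],(400,400),interpolation=2)[:,:,::-1]
c=cv2.resize(sc[q-40:q+35,p-35:p+40],(400,400),interpolation=2)[:,:,::-1]
cv2.imwrite('pics/m4.png',np.vstack([np.hstack([cv2.resize(a,(400,300)),np.zeros((300,400,3),np.uint8)])[:,:800]*0+np.hstack([cv2.resize(a,(400,300)),cv2.resize(c,(400,300))]),np.hstack([cv2.resize(b,(400,300)),np.zeros((300,400,3),np.uint8)])]))"
```

```text
(no output)
```

View pics/m4.png

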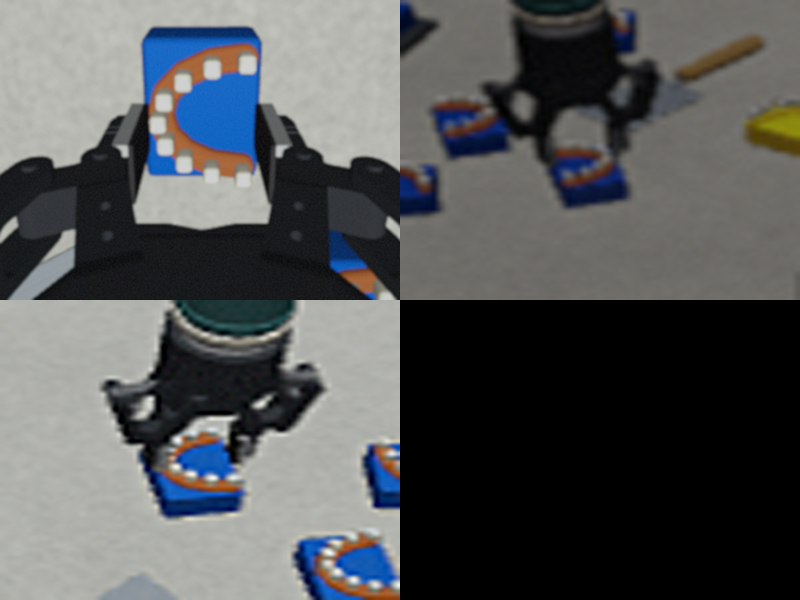

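The pads sit at the sides of the model's far half. I need projections to tell whether they hold the block or the gum.

```bash
python3 - <<'E'
from h import *
o=bot.observe();t=o['ee_pos'];Rm=R.from_rotvec(o['eef_rot']).as_matrix();print(t,o['grip_width'],o['wrist_force'],Rm.round(3).tolist())
y=Rm[:,1];x=Rm[:,0]
def crop(P):
  a=(proj('w4',P)-[100,150])*[400/312,300/234]
  p=proj('scene0',[605,-360,30]).astype(int);b=(proj('c4',P)-[p[0]-35,p[1]-40])*[400/75,4]+[400,0]
  u=proj('side0',[605,-360,30]).astype(int);c=(proj('s4',P)-[u[0]-35,u[1]-40])*[400/75,4]+[0,300]
  return a.round(),b.round(),c.round()
for z in(8,28): 
  for s in(1,-1): print('tip',z,s,*crop(np.r_[t[:2],z]+y*s*24))
for z in(0,28):
  for s in(1,-1):
    for r in(1,-1): print('blk',z,s,r,*crop(np.r_[t[:2],z]+y*s*26+x*r*34))
E
```

```text
[ 605.36809124 -362.06489706    6.94461635] 43.93728555971081 [-1.25458725  1.09303109  5.56239069] [[0.362, 0.932, 0.001], [0.932, -0.362, -0.001], [-0.0, 0.001, -1.0]]
tip 8 1 [248. 100.] [559. 180.] [224. 476.]
tip 8 -1 [152. 100.] [619. 171.] [152. 482.]
tip 28 1 [254. 118.] [557. 165.] [228. 461.]
tip 28 -1 [147. 118.] [617. 156.] [155. 468.]
blk 0 1 1 [253.  30.] [567. 206.] [212. 450.]
blk 0 1 -1 [248. 152.] [549. 169.] [239. 513.]
blk 0 -1 1 [148.  30.] [633. 195.] [135. 457.]
blk 0 -1 -1 [153. 152.] [612. 159.] [161. 520.]
blk 28 1 1 [262.  44.] [564. 184.] [217. 430.]
blk 28 1 -1 [256. 183.] [545. 148.] [245. 493.]
blk 28 -1 1 [138.  44.] [629. 174.] [139. 437.]
blk 28 -1 -1 [145. 184.] [609. 138.] [165. 500.]
```

The projections don't settle it. A small lift will show whether the grip holds.

```bash
python3 -m creep '[{"ax":0,"ay":0,"az":0,"tx":0,"ty":0,"tz":5,"gripper":40},{"ax":0,"ay":0,"az":0,"tx":0,"ty":0,"tz":5,"gripper":40},{"ax":0,"ay":0,"az":0,"tx":0,"ty":0,"tz":10,"gripper":40},{"ax":0,"ay":0,"az":0,"tx":0,"ty":0,"tz":10,"gripper":40},{"ax":0,"ay":0,"az":0,"tx":0,"ty":0,"tz":0,"gripper":40},{"ax":0,"ay":0,"az":0,"tx":0,"ty":0,"tz":0,"gripper":40}]' 50
python3 -c "
from h import *
im=snap('wrist','w5');sd=snap('side','s5')['pixels'];sc=snap('scene','c5')['pixels']
a=im['pixels'][150:384,100:412][:,:,::-1]
u,v=proj('side0',[605,-360,50]).astype(int);p,q=proj('scene0',[605,-360,50]).astype(int)
f=lambda i:cv2.resize(i,(400,300),interpolation=2)
b=f(sd[v-20:v+25,u-30:u+30])[:,:,::-1]
c=f(sc[q-20:q+25,p-30:p+30])[:,:,::-1]
b=np.clip(b*1.5,0,255).astype(np.uint8);c=np.clip(c*1.5,0,255).astype(np.uint8)
cv2.imwrite('pics/m5.png',np.vstack([np.hstack([f(a),f(a)*0]),np.hstack([b,c])]))"
```

```text
time: 5.85
ee_pos: [605.2, -361.6, 36.1]
eef_rot: [2.592, 1.774, 0.001]
wrist_force: [-0.3, 0.7, -2.3]
grip_width: 44.1
grip_force: 51.5
```

View pics/m5.png

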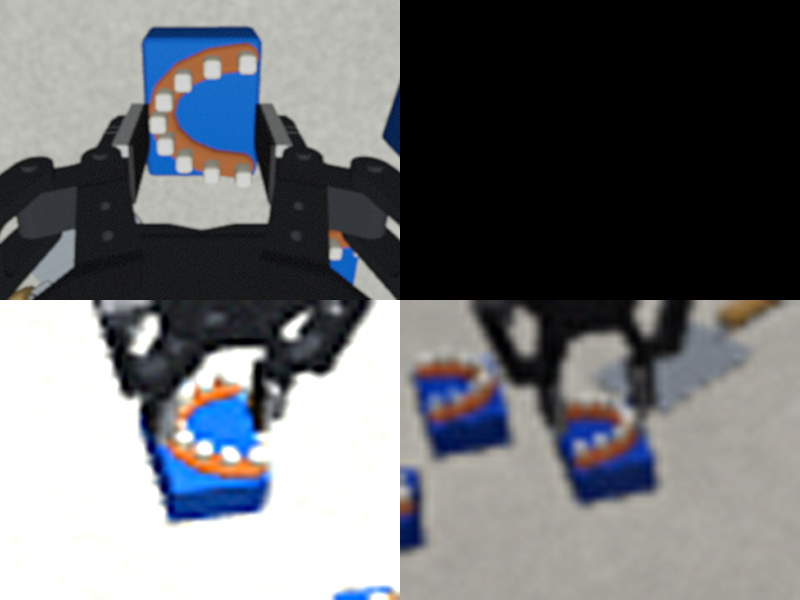

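The grip holds: about 2.3 N of weight, the model upright, and its place between the fingers unchanged. Next is the carry to the platform.

```bash
python3 -m creep '[{"ax":0,"ay":0,"az":0,"tx":0,"ty":0,"tz":20,"gripper":40},{"ax":0,"ay":0,"az":1,"tx":-4,"ty":12,"tz":20,"gripper":40},{"ax":0,"ay":0,"az":4,"tx":-11,"ty":35,"tz":20,"gripper":40},{"ax":0,"ay":0,"az":4,"tx":-11,"ty":36,"tz":20,"gripper":40},{"ax":0,"ay":0,"az":4,"tx":-12,"ty":36,"tz":20,"gripper":40},{"ax":0,"ay":0,"az":4,"tx":-12,"ty":36,"tz":20,"gripper":40},{"ax":0,"ay":0,"az":4,"tx":-12,"ty":36,"tz":0,"gripper":40},{"ax":0,"ay":0,"az":4,"tx":-12,"ty":36,"tz":0,"gripper":40}]'
python3 -m creep '[{"ax":0,"ay":0,"az":4,"tx":-12,"ty":36,"tz":0,"gripper":40},{"ax":0,"ay":0,"az":4,"tx":-12,"ty":36,"tz":0,"gripper":40},{"ax":0,"ay":0,"az":1.6,"tx":-12,"ty":36,"tz":0,"gripper":40},{"ax":0,"ay":0,"az":0,"tx":-5,"ty":27,"tz":0,"gripper":40},{"ax":0,"ay":0,"az":0,"tx":9,"ty":30,"tz":0,"gripper":40},{"ax":0,"ay":0,"az":0,"tx":10,"ty":30,"tz":0,"gripper":40},{"ax":0,"ay":0,"az":0,"tx":9,"ty":30,"tz":0,"gripper":40},{"ax":0,"ay":0,"az":0,"tx":5,"ty":15,"tz":0,"gripper":40}]'
python3 -m creep '[{"ax":0,"ay":0,"az":0,"tx":0,"ty":0,"tz":-20,"gripper":40},{"ax":0,"ay":0,"az":0,"tx":0,"ty":0,"tz":-20,"gripper":40},{"ax":0,"ay":0,"az":0,"tx":0,"ty":0,"tz":-10,"gripper":40},{"ax":0,"ay":0,"az":0,"tx":0,"ty":0,"tz":0,"gripper":40},{"ax":0,"ay":0,"az":0,"tx":0,"ty":0,"tz":0,"gripper":40}]'
```

```text
time: 6.8
ee_pos: [530.6, -133.3, 156.2]
eef_rot: [2.144, 2.295, 0.002]
wrist_force: [0.8, 0.1, -3.2]
grip_width: 44.3
grip_force: 52.0
time: 7.6
ee_pos: [523.6, 108.9, 155.4]
eef_rot: [-1.943, -2.468, -0.002]
wrist_force: [0.5, -0.4, -2.6]
grip_width: 44.1
grip_force: 52.0
time: 8.1
ee_pos: [523.1, 104.7, 105.8]
eef_rot: [1.949, 2.463, -0.0]
wrist_force: [-0.3, -0.2, -1.4]
grip_width: 44.3
grip_force: 51.9
```

```bash
python3 -m creep '[{"ax":0,"ay":0,"az":0,"tx":0,"ty":0,"tz":-15,"gripper":40},{"ax":0,"ay":0,"az":0,"tx":0,"ty":0,"tz":-12,"gripper":40},{"ax":0,"ay":0,"az":0,"tx":0,"ty":0,"tz":-6,"gripper":40},{"ax":0,"ay":0,"az":0,"tx":0,"ty":0,"tz":-3,"gripper":40},{"ax":0,"ay":0,"az":0,"tx":0,"ty":0,"tz":-2,"gripper":40},{"ax":0,"ay":0,"az":0,"tx":0,"ty":0,"tz":0,"gripper":40}]'
python3 -m creep '[{"ax":0,"ay":0,"az":0,"tx":0,"ty":0,"tz":-1.5,"gripper":40},{"ax":0,"ay":0,"az":0,"tx":0,"ty":0,"tz":0,"gripper":40}]'
```

```text
time: 8.7
ee_pos: [523.0, 105.5, 67.5]
eef_rot: [1.948, 2.465, 0.0]
wrist_force: [-0.0, 0.9, -2.2]
grip_width: 44.1
grip_force: 51.9
time: 8.9
ee_pos: [523.1, 105.6, 66.2]
eef_rot: [1.948, 2.465, 0.001]
wrist_force: [-0.0, 0.3, -2.9]
grip_width: 44.0
grip_force: 52.0
```

```bash
python3 -m creep '[{"ax":0,"ay":0,"az":0,"tx":0,"ty":0,"tz":-1,"gripper":40},{"ax":0,"ay":0,"az":0,"tx":0,"ty":0,"tz":-0.5,"gripper":40},{"ax":0,"ay":0,"az":0,"tx":0,"ty":0,"tz":0,"gripper":40}]'
python3 -m creep '[{"ax":0,"ay":0,"az":0,"tx":0,"ty":0,"tz":-1,"gripper":40},{"ax":0,"ay":0,"az":0,"tx":0,"ty":0,"tz":0,"gripper":40}]'
```

```text
time: 9.2
ee_pos: [523.1, 105.6, 65.8]
eef_rot: [-1.948, -2.464, -0.002]
wrist_force: [-2.6, -0.7, 9.9]
grip_width: 44.1
grip_force: 53.2
time: 9.4
ee_pos: [523.1, 105.6, 65.8]
eef_rot: [-1.948, -2.464, -0.003]
wrist_force: [-5.9, -0.4, 18.2]
grip_width: 44.1
grip_force: 54.1
```

The model is seated at 65.8 mm, as expected. I'll ease off, open and lift.

```bash
python3 -m creep '[{"ax":0,"ay":0,"az":0,"tx":0,"ty":0,"tz":1.5,"gripper":40},{"ax":0,"ay":0,"az":0,"tx":0,"ty":0,"tz":0,"gripper":60},{"ax":0,"ay":0,"az":0,"tx":0,"ty":0,"tz":0,"gripper":75},{"ax":0,"ay":0,"az":0,"tx":0,"ty":0,"tz":0,"gripper":80},{"ax":0,"ay":0,"az":0,"tx":0,"ty":0,"tz":0,"gripper":80},{"ax":0,"ay":0,"az":0,"tx":0,"ty":0,"tz":0,"gripper":80}]'
python3 -m creep '[{"ax":0,"ay":0,"az":0,"tx":0,"ty":0,"tz":10,"gripper":80},{"ax":0,"ay":0,"az":0,"tx":0,"ty":0,"tz":20,"gripper":80},{"ax":0,"ay":0,"az":0,"tx":-5,"ty":-1,"tz":30,"gripper":80},{"ax":0,"ay":0,"az":0,"tx":-10,"ty":-3,"tz":40,"gripper":80},{"ax":0,"ay":0,"az":0,"tx":-15,"ty":-15,"tz":40,"gripper":80},{"ax":0,"ay":0,"az":0,"tx":-15,"ty":-20,"tz":40,"gripper":80},{"ax":0,"ay":0,"az":0,"tx":-10,"ty":-30,"tz":40,"gripper":80},{"ax":0,"ay":0,"az":0,"tx":0,"ty":0,"tz":0,"gripper":80}]'
python3 - <<'E'
from h import *
for n in('wrist','side','scene'): snap(n,n[0]+n[1]+'6')
# blue + orange centroid around model
for f in('wr6','si6'):
    d=np.load(f'pics/{f}.npz')['pixels'].astype(int);m=((d[:,:,2]>d[:,:,0]+40)&(d[:,:,2]>d[:,:,1]+25)).astype(np.uint8)
    m=cv2.morphologyEx(m,cv2.MORPH_CLOSE,np.ones((9,9)))
    n,l,s,cc=cv2.connectedComponentsWithStats(m)
    for i in range(1,n):
        if s[i,4]>150: print(f,s[i],ray(f,*cc[i],87-8))
s=bot.observe();print(s['ee_pos'],s['joint_positions'].round(2))
w=cv2.imread('pics/wr6.png');q=cv2.imread('pics/si6.png')[95:230,175:290]
cv2.imwrite('pics/m6.png',np.hstack([cv2.resize(w,(480,360)),cv2.resize(q,(306,360),interpolation=2)]))
E
```

```text
time: 10.0
ee_pos: [522.9, 105.5, 64.9]
eef_rot: [1.948, 2.465, -0.0]
wrist_force: [0.3, -0.8, 0.0]
grip_width: 79.8
grip_force: 0.0
time: 10.8
ee_pos: [470.0, 32.6, 289.6]
eef_rot: [1.953, 2.454, 0.013]
wrist_force: [1.7, -0.5, 0.5]
grip_width: 79.9
grip_force: 0.0
wr6 [ 288   92   42   55 1839] [523.8 108.4  79. ]
si6 [221 172  21  17 215] [519.2  99.1  79. ]
si6 [349 256  23  16 306] [ 692.1 -468.5   79. ]
si6 [336 279  22  22 344] [ 590.9 -525.3   79. ]
si6 [306 327  23  22 426] [ 416.  -610.8   79. ]
si6 [372 343  28  24 335] [ 551.5 -744.9   79. ]
[467.75228201  37.58716486 284.30253653] [-0.71  0.19  0.63  2.1  -0.14  0.9   0.23]
```

View pics/m6.png

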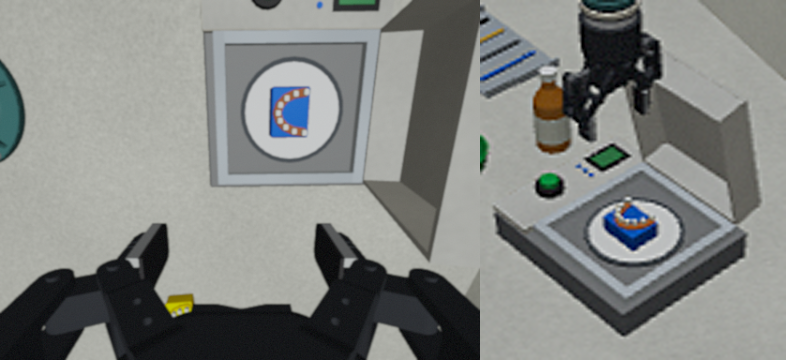

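Model upright on the platform, a few mm off centre. Next the fingers close and go over the hood to its rear, and I work out the arc to push along.

```bash
python3 -m creep '[{"ax":0,"ay":0,"az":0,"tx":0,"ty":0,"tz":20,"gripper":0},{"ax":0,"ay":0,"az":0,"tx":0,"ty":0,"tz":25,"gripper":0},{"ax":0,"ay":0,"az":0,"tx":0,"ty":0,"tz":20,"gripper":0},{"ax":0,"ay":0,"az":0,"tx":15,"ty":8,"tz":0,"gripper":0},{"ax":0,"ay":0,"az":0,"tx":35,"ty":16,"tz":0,"gripper":0},{"ax":0,"ay":0,"az":0,"tx":35,"ty":16,"tz":0,"gripper":0},{"ax":0,"ay":0,"az":0,"tx":35,"ty":16,"tz":0,"gripper":0},{"ax":0,"ay":0,"az":0,"tx":35,"ty":16,"tz":0,"gripper":0}]'
python3 -m creep '[{"ax":0,"ay":0,"az":0,"tx":35,"ty":16,"tz":0,"gripper":0},{"ax":0,"ay":0,"az":0,"tx":35,"ty":16,"tz":0,"gripper":0},{"ax":0,"ay":0,"az":0,"tx":19,"ty":12,"tz":0,"gripper":0},{"ax":0,"ay":0,"az":0,"tx":0,"ty":0,"tz":0,"gripper":0},{"ax":0,"ay":0,"az":0,"tx":0,"ty":0,"tz":0,"gripper":0}]'
python3 - <<'E'
from h import *
s=bot.observe();print(s['joint_positions'].round(2),R.from_rotvec(s['eef_rot']).as_matrix().round(2)[:,1])
H=np.array([639,135.5,70.5]);a=np.radians(13.4);x=np.array([np.cos(a),np.sin(a),0])
pv=None
for t in [1.36,1.2,1.04,.88,.72,.56,.4,.3,.2,.1,.0]:
    c,n=np.cos(t),np.sin(t); p=H+x*(-192*c+58*n+14)+[0,0,192*n+58*c]
    print(t,p.round(1),None if pv is None else (p-pv).round(1));pv=p
E
```

```text
time: 11.75
ee_pos: [624.2, 111.8, 345.7]
eef_rot: [-1.943, -2.465, 0.005]
wrist_force: [0.8, -0.7, 0.3]
grip_width: 0.2
grip_force: 0.0
time: 12.25
ee_pos: [711.5, 154.1, 345.6]
eef_rot: [-1.944, -2.464, 0.007]
wrist_force: [0.1, -0.2, -0.4]
grip_width: 0.0
grip_force: 0.0
[-0.63  0.54  0.58  1.46 -0.3   1.24  0.22] [ 0.97  0.23 -0.01]
1.36 [668.7 142.6 270.4] None
1.2 [637.5 135.1 270.5] [-31.2  -7.4   0.1]
1.04 [606.7 127.8 265.4] [-30.8  -7.3  -5. ]
0.88 [577.1 120.8 255.4] [-29.6  -7.1 -10. ]
0.72 [549.4 114.2 240.7] [-27.7  -6.6 -14.7]
0.56 [524.3 108.2 221.6] [-25.1  -6.  -19.1]
0.4 [502.6 103.  198.7] [-21.8  -5.2 -22.9]
0.3 [490.9 100.2 182.6] [-11.7  -2.8 -16. ]
0.2 [480.8  97.8 165.5] [-10.1  -2.4 -17.2]
0.1 [472.4  95.8 147.4] [ -8.4  -2.  -18.1]
0.0 [465.8  94.2 128.5] [ -6.6  -1.6 -18.9]
```

```bash
python3 -m creep '[{"ax":0,"ay":0,"az":0,"tx":0,"ty":0,"tz":-15,"gripper":0},{"ax":0,"ay":0,"az":0,"tx":0,"ty":0,"tz":-25,"gripper":0},{"ax":0,"ay":0,"az":0,"tx":0,"ty":0,"tz":-25,"gripper":0},{"ax":0,"ay":0,"az":0,"tx":0,"ty":0,"tz":-10,"gripper":0},{"ax":0,"ay":0,"az":0,"tx":-10,"ty":-2,"tz":0,"gripper":0},{"ax":0,"ay":0,"az":0,"tx":-10,"ty":-3,"tz":0,"gripper":0},{"ax":0,"ay":0,"az":0,"tx":-6,"ty":-2,"tz":0,"gripper":0},{"ax":0,"ay":0,"az":0,"tx":-4,"ty":-1,"tz":0,"gripper":0}]'
python3 -m creep '[{"ax":0,"ay":0,"az":0,"tx":-4,"ty":-1,"tz":0,"gripper":0},{"ax":0,"ay":0,"az":0,"tx":-4,"ty":-1,"tz":0,"gripper":0},{"ax":0,"ay":0,"az":0,"tx":-4,"ty":-1,"tz":0,"gripper":0},{"ax":0,"ay":0,"az":0,"tx":-4,"ty":-1,"tz":0,"gripper":0}]'
python3 -m creep '[{"ax":0,"ay":0,"az":0,"tx":-4,"ty":-1,"tz":0,"gripper":0},{"ax":0,"ay":0,"az":0,"tx":-4,"ty":-1,"tz":0,"gripper":0},{"ax":0,"ay":0,"az":0,"tx":-4,"ty":-1,"tz":0,"gripper":0},{"ax":0,"ay":0,"az":0,"tx":-4,"ty":-1,"tz":0,"gripper":0}]'
```

```text
time: 13.05
ee_pos: [681.8, 144.5, 275.9]
eef_rot: [1.948, 2.463, 0.003]
wrist_force: [0.2, -1.0, 0.4]
grip_width: -0.2
grip_force: 0.0
time: 13.45
ee_pos: [665.9, 141.1, 274.3]
eef_rot: [1.948, 2.465, 0.0]
wrist_force: [-0.1, -0.5, 0.1]
grip_width: -0.0
grip_force: 0.0
time: 13.85
ee_pos: [649.8, 137.0, 274.2]
eef_rot: [1.948, 2.465, -0.0]
wrist_force: [-0.5, 0.6, 0.5]
grip_width: 0.1
grip_force: 0.0
```

```bash
python3 -m creep '[{"ax":0,"ay":0,"az":0,"tx":-4,"ty":-1,"tz":-1,"gripper":0},{"ax":0,"ay":0,"az":0,"tx":-4,"ty":-1,"tz":-1,"gripper":0}]'; python3 -m creep '[{"ax":0,"ay":0,"az":0,"tx":-4,"ty":-1,"tz":-1,"gripper":0},{"ax":0,"ay":0,"az":0,"tx":-4,"ty":-1,"tz":-1,"gripper":0}]'
python3 - <<'E'
from h import *
snap('side','si7');snap('scene','sc7')
for a,b in(('si6','si7'),('sc6','sc7')):
    d=np.abs(np.load(f'pics/{a}.npz')['pixels'].astype(int)-np.load(f'pics/{b}.npz')['pixels']).sum(2)>40
    H=np.array([639,135.5,70.5]);an=np.radians(13.4);x=np.array([np.cos(an),np.sin(an),0]);y=np.array([-x[1],x[0],0])
    for t in(1.36,1.25):
        c,n=np.cos(t),np.sin(t)
        print(b,t,[proj(b,H+x*(-220*c+h*n)+np.array([0,0,220*n+h*c])+s*105*y).tolist() for h in(0,55) for s in(1,-1)])
    q=proj(b,H+np.array([0,0,215])-105*y).astype(int);w=d[q[1]-24:q[1]+24:2,q[0]-30:q[0]+30:2];print(q)
    print('\n'.join(''.join('#' if v else '.' for v in r) for r in w))
E
```

```text
time: 14.05
ee_pos: [641.8, 135.0, 272.2]
eef_rot: [1.948, 2.465, 0.0]
wrist_force: [-0.2, 0.4, -0.5]
grip_width: -0.3
grip_force: 0.0
time: 14.25
ee_pos: [633.7, 133.0, 270.1]
eef_rot: [-1.948, -2.465, 0.0]
wrist_force: [-0.2, 0.0, -0.3]
grip_width: -0.1
grip_force: 0.0
si7 1.36 [[225.9, 115.5], [264.5, 140.0], [236.4, 107.7], [275.2, 131.3]]
si7 1.25 [[221.3, 119.2], [259.7, 144.1], [231.5, 110.2], [270.3, 134.2]]
[273 134]
#########.....................
########......................
...#####......................
#..#####......................
#..#####......................
#...###.......................
#....#........................
..............................
..............................
..............................
..............................
..............................
..............................
..............................
..............................
..............................
..............................
..............................
..............................
..............................
..............................
...................
[... 275 characters left out ...]
...........#######
.......................#######
.......................#######
.......................#######
.......................#######
.......................#######
.......................#######
.....................#########
....................##########
.....................#########
.......................#######
........................######
..........................####
..........................####
..........................####
..........................####
............................#.
..............................
..............................
..............................
..............................
..............................
..............................
```

```bash
python3 - <<'E'
from h import *
for r in(146,155):
  for f in('si6','si7'): print(f,r,np.load(f'pics/{f}.npz')['pixels'][r,252:292].mean(1).astype(int))
for r in(185,200):
  for f in('sc6','sc7'): print(f,r,np.load(f'pics/{f}.npz')['pixels'][r,220:262].mean(1).astype(int))
s=bot.observe();print(s['tau'].round(1),s['wrist_force'].round(1))
for b in('si7','sc7'): print(proj(b,s['ee_pos']))
for b in('si','sc'):
  d=np.abs(np.load(f'pics/{b}6.npz')['pixels'].astype(int)-np.load(f'pics/{b}7.npz')['pixels']).sum(2)>25
  q=proj(b+'7',s['ee_pos']).astype(int);w=d[q[1]-40:q[1]+30:2,q[0]-60:q[0]+60:2];print(q)
  print('\n'.join(''.join('#' if v else '.' for v in r) for r in w))
E
```

```text
si6 146 [ 83  83  82  84  85  85  84  86  86  86  87  88  85  88  95  96  98  97
  96  97  97  99  96  93 104 145 170 164 166 163 162 161 161 166 163 162
 163 161 157 160]
si7 146 [ 85  84  81  85  83  85  86  86  86  87  89  85  87  88  96  96  94  97
  96  97  97  98  95  94 102 145 171 165 166 163 161 162 162 164 164 164
 163 162 158 157]
si6 155 [162 165 165 139  93  75  80  82  84  85  84  86  86  84  88  93  97  98
  96  98  98  97  96  95  95  95 134 174 167 165 164 165 162 164 163 163
 165 165 161 164]
si7 155 [161 165 166 140  94  76  82  84  84  82  85  87  85  88  84  93  98  99
  98  98  98  97  98  94  96  98 134 173 169 166 164 163 163 164 163 164
 165 164 162 162]
sc6 185 [106 106 105 104 104 107 106  95  80  78  78  79  75  77  76  77  78  80
  56  25  16  15  16  16  18  16  17  16  14  16  16  20  30  43  58  71
  79  83  87  92  97  93]
sc7 185 [108 108 108 107 108 108 109  96  82  78  79  80  79  77  76  77  78  79
  58  26  16  14  16  16  17  15  15  17  12  16  16  18  28  44  60  74
  79  84  90  96 100  96]
sc6 200 [105 104 105 106 106 107  95  80  77  77  79
[... 3986 characters left out ...]
.............................
............................................................
............................................................
............................................................
............................................................
............................................................
............................................................
............................................................
............................................................
............................................................
............................................................
............................................................
```

The hood hasn't moved, and the images show the tip above the hood's front wall. So the real tip is about 20 mm higher than reported. This agrees with the 5 % small sizes in the wrist images and with the grip being on the 44 mm gum. I'll back out, go about 25 mm lower and try again.

```bash
python3 -m creep '[{"ax":0,"ay":0,"az":0,"tx":0,"ty":0,"tz":10,"gripper":0},{"ax":0,"ay":0,"az":0,"tx":20,"ty":5,"tz":0,"gripper":0},{"ax":0,"ay":0,"az":0,"tx":25,"ty":6,"tz":0,"gripper":0},{"ax":0,"ay":0,"az":0,"tx":20,"ty":5,"tz":0,"gripper":0},{"ax":0,"ay":0,"az":0,"tx":0,"ty":0,"tz":-15,"gripper":0},{"ax":0,"ay":0,"az":0,"tx":0,"ty":0,"tz":-15,"gripper":0},{"ax":0,"ay":0,"az":0,"tx":0,"ty":0,"tz":-7,"gripper":0},{"ax":0,"ay":0,"az":0,"tx":-8,"ty":-2,"tz":0,"gripper":0}]'
python3 -m creep '[{"ax":0,"ay":0,"az":0,"tx":-8,"ty":-2,"tz":0,"gripper":0},{"ax":0,"ay":0,"az":0,"tx":-4,"ty":-1,"tz":0,"gripper":0},{"ax":0,"ay":0,"az":0,"tx":-4,"ty":-1,"tz":0,"gripper":0},{"ax":0,"ay":0,"az":0,"tx":-4,"ty":-1,"tz":0,"gripper":0}]'
python3 -m creep '[{"ax":0,"ay":0,"az":0,"tx":-4,"ty":-1,"tz":0,"gripper":0},{"ax":0,"ay":0,"az":0,"tx":-4,"ty":-1,"tz":0,"gripper":0}]'
python3 -m creep '[{"ax":0,"ay":0,"az":0,"tx":-4,"ty":-1,"tz":0,"gripper":0},{"ax":0,"ay":0,"az":0,"tx":-4,"ty":-1,"tz":0,"gripper":0}]'
```

```text
time: 15.15
ee_pos: [689.2, 147.0, 240.9]
eef_rot: [-1.946, -2.463, 0.005]
wrist_force: [-0.1, -0.3, -0.2]
grip_width: -0.3
grip_force: 0.0
time: 15.55
ee_pos: [670.9, 142.0, 244.0]
eef_rot: [1.948, 2.464, 0.002]
wrist_force: [-0.2, -0.5, 1.2]
grip_width: 0.0
grip_force: 0.0
time: 15.75
ee_pos: [663.9, 140.4, 243.6]
eef_rot: [1.947, 2.463, 0.004]
wrist_force: [4.7, 0.7, -2.8]
grip_width: -0.2
grip_force: 2.1
time: 15.95
ee_pos: [657.2, 138.7, 244.0]
eef_rot: [1.945, 2.462, 0.006]
wrist_force: [5.6, 1.5, 0.3]
grip_width: 0.2
grip_force: 2.3
```

Contact came at x ≈ 668, as predicted, with 5 N. Now the push along the arc.

```bash
python3 -m creep '[{"ax":0,"ay":0,"az":0,"tx":-6,"ty":-1.5,"tz":0,"gripper":0},{"ax":0,"ay":0,"az":0,"tx":-7,"ty":-1.5,"tz":0,"gripper":0},{"ax":0,"ay":0,"az":0,"tx":-7,"ty":-1.5,"tz":0,"gripper":0},{"ax":0,"ay":0,"az":0,"tx":-7,"ty":-1.5,"tz":-1,"gripper":0},{"ax":0,"ay":0,"az":0,"tx":-7,"ty":-1.5,"tz":-1,"gripper":0},{"ax":0,"ay":0,"az":0,"tx":-7,"ty":-1.5,"tz":-1,"gripper":0},{"ax":0,"ay":0,"az":0,"tx":-7,"ty":-1.5,"tz":-1.5,"gripper":0},{"ax":0,"ay":0,"az":0,"tx":-7,"ty":-1.5,"tz":-2,"gripper":0}]'
python3 -m creep '[{"ax":0,"ay":0,"az":0,"tx":-7,"ty":-1.7,"tz":-2,"gripper":0},{"ax":0,"ay":0,"az":0,"tx":-7,"ty":-1.7,"tz":-2,"gripper":0},{"ax":0,"ay":0,"az":0,"tx":-7,"ty":-1.7,"tz":-2.5,"gripper":0},{"ax":0,"ay":0,"az":0,"tx":-7,"ty":-1.7,"tz":-2.5,"gripper":0},{"ax":0,"ay":0,"az":0,"tx":-7,"ty":-1.7,"tz":-3,"gripper":0},{"ax":0,"ay":0,"az":0,"tx":-7,"ty":-1.7,"tz":-3.5,"gripper":0},{"ax":0,"ay":0,"az":0,"tx":-7,"ty":-1.7,"tz":-3.5,"gripper":0},{"ax":0,"ay":0,"az":0,"tx":-7,"ty":-1.6,"tz":-4,"gripper":0}]'
```

```text
time: 16.75
ee_pos: [599.9, 125.1, 237.4]
eef_rot: [1.948, 2.464, 0.0]
wrist_force: [2.5, -1.4, 5.9]
grip_width: 0.4
grip_force: 2.6
time: 17.55
ee_pos: [543.1, 112.5, 213.0]
eef_rot: [-1.948, -2.464, 0.001]
wrist_force: [2.6, -1.9, 1.0]
grip_width: -0.1
grip_force: 1.4
```

```bash
python3 -m creep '[{"ax":0,"ay":0,"az":0,"tx":-6.3,"ty":-1.5,"tz":-4,"gripper":0},{"ax":0,"ay":0,"az":0,"tx":-6.3,"ty":-1.5,"tz":-4,"gripper":0},{"ax":0,"ay":0,"az":0,"tx":-6.3,"ty":-1.5,"tz":-4.5,"gripper":0},{"ax":0,"ay":0,"az":0,"tx":-5,"ty":-1,"tz":-4.5,"gripper":0},{"ax":0,"ay":0,"az":0,"tx":-4.5,"ty":-1,"tz":-4.5,"gripper":0},{"ax":0,"ay":0,"az":0,"tx":-4.3,"ty":-1,"tz":-4.5,"gripper":0},{"ax":0,"ay":0,"az":0,"tx":-4.1,"ty":-1,"tz":-4.5,"gripper":0},{"ax":0,"ay":0,"az":0,"tx":-4,"ty":-1,"tz":-4.5,"gripper":0}]'
python3 -m creep '[{"ax":0,"ay":0,"az":0,"tx":-2.5,"ty":-0.6,"tz":-3.2,"gripper":0},{"ax":0,"ay":0,"az":0,"tx":-2.3,"ty":-0.6,"tz":-3.2,"gripper":0},{"ax":0,"ay":0,"az":0,"tx":-2.3,"ty":-0.6,"tz":-3.2,"gripper":0},{"ax":0,"ay":0,"az":0,"tx":-2.3,"ty":-0.6,"tz":-3.2,"gripper":0},{"ax":0,"ay":0,"az":0,"tx":-2.2,"ty":-0.5,"tz":-3.2,"gripper":0},{"ax":0,"ay":0,"az":0,"tx":-2,"ty":-0.5,"tz":-3.3,"gripper":0},{"ax":0,"ay":0,"az":0,"tx":-2,"ty":-0.5,"tz":-3.3,"gripper":0},{"ax":0,"ay":0,"az":0,"tx":-2,"ty":-0.5,"tz":-3.3,"gripper":0}]'
```

```text
time: 18.35
ee_pos: [502.2, 103.3, 178.2]
eef_rot: [-1.947, -2.464, 0.001]
wrist_force: [-0.7, 0.4, 2.0]
grip_width: 0.5
grip_force: 1.0
time: 19.15
ee_pos: [485.5, 98.6, 152.5]
eef_rot: [1.948, 2.465, -0.0]
wrist_force: [0.0, -0.0, 1.6]
grip_width: 0.0
grip_force: 0.5
```

```bash
python3 -m creep '[{"ax":0,"ay":0,"az":0,"tx":-1.3,"ty":-0.3,"tz":-2.2,"gripper":0},{"ax":0,"ay":0,"az":0,"tx":-1.3,"ty":-0.3,"tz":-2.2,"gripper":0},{"ax":0,"ay":0,"az":0,"tx":-1.3,"ty":-0.3,"tz":-2.2,"gripper":0},{"ax":0,"ay":0,"az":0,"tx":-1.2,"ty":-0.3,"tz":-2.2,"gripper":0},{"ax":0,"ay":0,"az":0,"tx":-1.1,"ty":-0.3,"tz":-2.2,"gripper":0},{"ax":0,"ay":0,"az":0,"tx":-1,"ty":-0.3,"tz":-2.2,"gripper":0},{"ax":0,"ay":0,"az":0,"tx":-1,"ty":-0.3,"tz":-2.2,"gripper":0},{"ax":0,"ay":0,"az":0,"tx":-1,"ty":-0.3,"tz":-2.2,"gripper":0}]'
python3 -m creep '[{"ax":0,"ay":0,"az":0,"tx":-1,"ty":-0.3,"tz":-2.2,"gripper":0},{"ax":0,"ay":0,"az":0,"tx":-1,"ty":-0.3,"tz":-2.2,"gripper":0},{"ax":0,"ay":0,"az":0,"tx":-1,"ty":-0.3,"tz":-2.2,"gripper":0},{"ax":0,"ay":0,"az":0,"tx":-1,"ty":-0.3,"tz":-2.2,"gripper":0},{"ax":0,"ay":0,"az":0,"tx":-1,"ty":-0.3,"tz":-2.2,"gripper":0},{"ax":0,"ay":0,"az":0,"tx":-1,"ty":-0.2,"tz":-2.2,"gripper":0}]'
```

```text
time: 19.95
ee_pos: [476.5, 96.3, 135.0]
eef_rot: [1.948, 2.465, 0.0]
wrist_force: [0.6, 0.1, 0.9]
grip_width: 0.0
grip_force: 0.2
time: 20.55
ee_pos: [470.5, 94.6, 121.9]
eef_rot: [1.948, 2.465, 0.0]
wrist_force: [-0.5, 0.6, 0.1]
grip_width: 0.1
grip_force: 0.1
```

```bash
python3 -m creep '[{"ax":0,"ay":0,"az":0,"tx":-0.6,"ty":-0.1,"tz":-2,"gripper":0},{"ax":0,"ay":0,"az":0,"tx":-0.6,"ty":-0.1,"tz":-2,"gripper":0}]'
```

```text
time: 20.75
ee_pos: [469.2, 94.3, 117.8]
eef_rot: [1.948, 2.465, -0.0]
wrist_force: [0.4, 0.8, 0.9]
grip_width: -0.1
grip_force: 0.0
```

```bash
python3 -m creep '[{"ax":0,"ay":0,"az":0,"tx":-0.6,"ty":-0.1,"tz":-1.5,"gripper":0},{"ax":0,"ay":0,"az":0,"tx":-0.6,"ty":-0.1,"tz":-1.5,"gripper":0},{"ax":0,"ay":0,"az":0,"tx":0,"ty":0,"tz":-1.5,"gripper":0}]'; python3 -m creep '[{"ax":0,"ay":0,"az":0,"tx":0,"ty":0,"tz":-1.5,"gripper":0},{"ax":0,"ay":0,"az":0,"tx":0,"ty":0,"tz":0,"gripper":0}]';python3 -m creep '[{"ax":0,"ay":0,"az":0,"tx":0,"ty":0,"tz":-1.5,"gripper":0},{"ax":0,"ay":0,"az":0,"tx":0,"ty":0,"tz":0,"gripper":0}]'
```

```text
time: 21.05
ee_pos: [468.0, 94.2, 113.4]
eef_rot: [-1.948, -2.465, -0.0]
wrist_force: [0.3, 0.6, -0.9]
grip_width: 0.2
grip_force: 0.0
time: 21.25
ee_pos: [468.0, 94.2, 111.9]
eef_rot: [-1.948, -2.465, 0.0]
wrist_force: [0.3, 0.4, -0.1]
grip_width: 0.1
grip_force: 0.0
time: 21.45
ee_pos: [468.1, 94.2, 110.4]
eef_rot: [-1.948, -2.465, 0.0]
wrist_force: [0.3, 1.2, -0.6]
grip_width: -0.2
grip_force: 0.0
```

```bash
python3 -m creep '[{"ax":0,"ay":0,"az":0,"tx":0,"ty":0,"tz":-1.5,"gripper":0},{"ax":0,"ay":0,"az":0,"tx":0,"ty":0,"tz":0,"gripper":0}]'; python3 -m creep '[{"ax":0,"ay":0,"az":0,"tx":0,"ty":0,"tz":-1.5,"gripper":0},{"ax":0,"ay":0,"az":0,"tx":0,"ty":0,"tz":0,"gripper":0}]';python3 -m creep '[{"ax":0,"ay":0,"az":0,"tx":0,"ty":0,"tz":-1,"gripper":0},{"ax":0,"ay":0,"az":0,"tx":0,"ty":0,"tz":0,"gripper":0}]'
```

```text
time: 21.65
ee_pos: [468.0, 94.2, 108.9]
eef_rot: [-1.948, -2.465, 0.0]
wrist_force: [0.4, -0.0, 0.2]
grip_width: -0.1
grip_force: 0.0
time: 21.85
ee_pos: [468.0, 94.2, 107.4]
eef_rot: [-1.948, -2.465, 0.0]
wrist_force: [0.2, -0.1, -0.3]
grip_width: 0.2
grip_force: 0.0
time: 22.05
ee_pos: [468.0, 94.2, 106.4]
eef_rot: [-1.948, -2.465, 0.0]
wrist_force: [-0.0, 0.1, -0.5]
grip_width: 0.2
grip_force: 0.0
```

```bash
python3 -m creep '[{"ax":0,"ay":0,"az":0,"tx":0,"ty":0,"tz":-1.5,"gripper":0},{"ax":0,"ay":0,"az":0,"tx":0,"ty":0,"tz":0,"gripper":0}]'; python3 -m creep '[{"ax":0,"ay":0,"az":0,"tx":0,"ty":0,"tz":-1.5,"gripper":0},{"ax":0,"ay":0,"az":0,"tx":0,"ty":0,"tz":0,"gripper":0}]';python3 -m creep '[{"ax":0,"ay":0,"az":0,"tx":0,"ty":0,"tz":-1,"gripper":0},{"ax":0,"ay":0,"az":0,"tx":0,"ty":0,"tz":0,"gripper":0}]'
python3 - <<'E'
from h import *
snap('side','si8')
H=np.array([639,135.5,70.5]);an=np.radians(13.4);x=np.array([np.cos(an),np.sin(an),0]);y=np.array([-x[1],x[0],0])
im=np.load('pics/si8.npz')['pixels']
for t in(0,.05,.1,.2):
    c,n=np.cos(t),np.sin(t);P=lambda f,h,s:proj('si8',H+x*(-f*c+h*n)+np.array([0,0,f*n+h*c])+s*105*y).tolist()
    print(t,'top fr L,R',P(220,55,1),P(220,55,-1),'bot fr L,R',P(220,0,1),P(220,0,-1))
u,v=map(int,proj('si8',H-x*220-105*y+[0,0,20]))
print(u,v)
for k in(0,20): print(im[v-25:v+30,u-k].mean(1).astype(int))
E
```

```text
time: 22.25
ee_pos: [468.0, 94.2, 104.9]
eef_rot: [-1.948, -2.465, 0.0]
wrist_force: [-0.6, -0.1, -0.6]
grip_width: -0.2
grip_force: 0.0
time: 22.45
ee_pos: [468.0, 94.2, 103.4]
eef_rot: [-1.948, -2.465, 0.0]
wrist_force: [-0.3, -0.3, -0.1]
grip_width: -0.4
grip_force: 0.0
time: 22.65
ee_pos: [468.0, 94.2, 102.4]
eef_rot: [-1.948, -2.465, 0.0]
wrist_force: [1.1, -0.6, -0.2]
grip_width: 0.1
grip_force: 0.0
0 top fr L,R [193.2, 167.5] [228.9, 195.2] bot fr L,R [194.3, 178.1] [229.3, 205.9]
0.05 top fr L,R [193.6, 165.0] [229.5, 192.6] bot fr L,R [194.2, 176.0] [229.3, 203.7]
0.1 top fr L,R [194.1, 162.5] [230.1, 190.0] bot fr L,R [194.1, 173.8] [229.4, 201.5]
0.2 top fr L,R [195.4, 157.2] [231.8, 184.6] bot fr L,R [194.3, 169.2] [229.9, 196.9]
229 202
[168 163 164 169 180  95   8  32 183 167 160 161 161 161 160 161 161 164
 185 105 118 101 100  98 103 102 100 100  96 120 102 100 109 113 114  92
  45  49  52  53  52  51  41  45 150 168 164 162 163 164 164 162 165 165
 163]
[ 16 121 175 175 116 101 100  99 100 100 100 102 102 101 103 104 108 109
 112 115 100  52  46  50  50  52  45  39 104 165 175 171 167 165 168 168
 163 164 166 167 165 165 163 166 168 166 166 167 169 168 170 169 170 168
 166]
```

The side view puts the hood's front edge where a shut hood should be. I'll go on down until I feel it and push it home.

```bash
python3 -m creep '[{"ax":0,"ay":0,"az":0,"tx":0,"ty":0,"tz":-1.5,"gripper":0},{"ax":0,"ay":0,"az":0,"tx":0,"ty":0,"tz":0,"gripper":0}]'; python3 -m creep '[{"ax":0,"ay":0,"az":0,"tx":0,"ty":0,"tz":-1.5,"gripper":0},{"ax":0,"ay":0,"az":0,"tx":0,"ty":0,"tz":0,"gripper":0}]';python3 -m creep '[{"ax":0,"ay":0,"az":0,"tx":0,"ty":0,"tz":-1.5,"gripper":0},{"ax":0,"ay":0,"az":0,"tx":0,"ty":0,"tz":0,"gripper":0}]'
python3 - <<'E'
from h import *
snap('side','si9');snap('scene','sc9')
t=bot.observe()['ee_pos']
for f in('si9','sc9'):
    im=np.load(f'pics/{f}.npz')['pixels'].mean(2)
    for b in(0,20,25,30):print(f,b,proj(f,t+[0,0,b]))
    u,v=map(int,proj(f,t+[0,0,20]));print(u,v)
    w=im[v-24:v+18:2,u-24:u+24]; print('\n'.join(''.join('#' if q<45 else '+' if q<90 else '.' for q in r) for r in w))
E
```

```text
time: 22.9
ee_pos: [468.2, 94.2, 101.5]
eef_rot: [-1.948, -2.464, -0.001]
wrist_force: [-0.8, -0.1, 6.5]
grip_width: 0.1
grip_force: 3.2
time: 23.1
ee_pos: [468.0, 94.2, 100.9]
eef_rot: [-1.948, -2.463, -0.001]
wrist_force: [-4.6, -0.7, 18.5]
grip_width: 0.2
grip_force: 9.0
time: 23.3
ee_pos: [467.9, 94.2, 100.4]
eef_rot: [-1.947, -2.462, -0.002]
wrist_force: [-7.1, -0.9, 29.8]
grip_width: -0.1
grip_force: 14.7
si9 0 [219.8 180.6]
si9 20 [219.6 176.7]
si9 25 [219.5 175.7]
si9 30 [219.5 174.7]
219 176
......++.......########################+++++....
...............##############+###+++##+++++++++.
..............#++####################+++++++++++
..............+.###############++##+++++++++++++
....++++......++##############++###+++++++++++++
.+#+++++++++++##..+###############++++++++++++++
.####+....#+++#+...##############+++++++++++++++
.##.........+#######+########+++++++++++++++++++
...............+###########++.++++++++++++++++++
...........+#####++######+++++++++++++++++++++++
........+############+##+++++.++++++++++++++++++
.........###############++++....++++++++++++++++
......
[... 854 characters left out ...]
..............
.............+###############+..................
...........++##############+....................
..........+#################++..................
.............+###################++.............
++++++++.........+++#####+###########+++........
+++++++++++++........++###################++....
+++++++++++++++++.........+++#############+.....
++++++++++++++++++++++........+++#######+.......
+++++++++++++++++++++++++++........++++.........
+++++++++++++++++++++++++++++++.................
++++++++++++++++++++++++++++++++++++............
++++++++++++++++++++++++++++++++++#+++..........
++++++++++++++++++++++++++++++++++++..........++
++++++++++++++++++++++++++++++++++..........++++
```

The hood is firmly shut (30 N on the stop). Next I lift off and go over the button.

```bash
python3 -m creep '[{"ax":0,"ay":0,"az":0,"tx":0,"ty":0,"tz":5,"gripper":0},{"ax":0,"ay":0,"az":0,"tx":0,"ty":0,"tz":20,"gripper":0},{"ax":0,"ay":0,"az":0,"tx":0,"ty":0,"tz":30,"gripper":0},{"ax":0,"ay":0,"az":0,"tx":-2,"ty":30,"tz":15,"gripper":0},{"ax":0,"ay":0,"az":0,"tx":-2,"ty":40,"tz":0,"gripper":0},{"ax":0,"ay":0,"az":0,"tx":-3,"ty":40,"tz":0,"gripper":0},{"ax":0,"ay":0,"az":0,"tx":-2,"ty":32,"tz":0,"gripper":0},{"ax":0,"ay":0,"az":0,"tx":-1,"ty":15,"tz":0,"gripper":0}]'
python3 -m creep '[{"ax":0,"ay":0,"az":0,"tx":0,"ty":0,"tz":-20,"gripper":0},{"ax":0,"ay":0,"az":0,"tx":0,"ty":0,"tz":-30,"gripper":0},{"ax":0,"ay":0,"az":0,"tx":0,"ty":0,"tz":-25,"gripper":0},{"ax":0,"ay":0,"az":0,"tx":0,"ty":0,"tz":-10,"gripper":0},{"ax":0,"ay":0,"az":0,"tx":0,"ty":0,"tz":0,"gripper":0},{"ax":0,"ay":0,"az":0,"tx":0,"ty":0,"tz":0,"gripper":0}]'
python3 - <<'E'
from h import *
snap('side','si10')
im=np.load('pics/si10.npz')['pixels'].astype(int)
t=bot.observe()['ee_pos'];print(t,[proj('si10',t+[0,0,b]) for b in(0,20)])
u,v=map(int,proj('si10',[458,251,85]));w=im[v-16:v+18,u-20:u+20]
print(u,v);print('\n'.join(''.join('G' if q[1]>q[0]+30 else '#' if q.sum()<130 else '+' if q.sum()<270 else '.' for q in r) for r in w))
y=np.array([-.232,.973,0]);x=np.array([.973,.232,0]);H=np.array([639,135.5,70.5])
print('hood top front L corner pred',proj('si10',H-220*x+105*y+[0,0,55]))
E
```

```text
time: 24.2
ee_pos: [457.5, 255.0, 167.8]
eef_rot: [-1.941, -2.469, -0.002]
wrist_force: [-0.1, 0.5, -0.7]
grip_width: 0.2
grip_force: 0.0
time: 24.8
ee_pos: [458.8, 250.7, 83.6]
eef_rot: [1.949, 2.463, 0.001]
wrist_force: [-0.1, 0.4, 0.6]
grip_width: 0.5
grip_force: 0.0
[459.05148773 251.01430228  83.96816505] [array([200.6, 161.8]), array([200.2, 158. ])]
200 161
.....+++##+....#############............
......+#####...############+............
........#####..+#########+..+...........
.........#######+#######+.+#+...........
...........#############++##+...........
............#########..#++#+............
..............######+++###+............+
...............++##+.+#+...............#
.................###++#+............+#GG
.................###++#+..........+##GG.
.................###++#+...........##...
.................+##+++.................
...................#+++........G+.......
........................................
........................................
..................GGGGGG................
.................GGGGGGG+.............++
................+GGGGGGG............++++
................#GGGGGG...........++++++
................##GGG..............+++++
................##+................+++++
................#....................+++
.......................................+
........................................
.............................##+........
..........................+######+......
..............+.........+#########+.....
...............+.......+###########+....
.......................##############...
...................+....+#############+.
++........................+############+
.#++.................++....#############
.#++........................+###########
.#+++..........+........++....##########
hood top front L corner pred [193.2 167.5]
```

The tip hangs directly over the button, which shows green at about (200,162). Going down.

```bash
python3 -m creep '[{"ax":0,"ay":0,"az":0,"tx":0,"ty":-1,"tz":-6,"gripper":0},{"ax":0,"ay":0,"az":0,"tx":0,"ty":-1,"tz":-6,"gripper":0},{"ax":0,"ay":0,"az":0,"tx":0,"ty":0,"tz":-3,"gripper":0},{"ax":0,"ay":0,"az":0,"tx":0,"ty":0,"tz":-2,"gripper":0},{"ax":0,"ay":0,"az":0,"tx":0,"ty":0,"tz":0,"gripper":0}]';python3 -m creep '[{"ax":0,"ay":0,"az":0,"tx":0,"ty":0,"tz":-2,"gripper":0},{"ax":0,"ay":0,"az":0,"tx":0,"ty":0,"tz":-2,"gripper":0},{"ax":0,"ay":0,"az":0,"tx":0,"ty":0,"tz":0,"gripper":0}]';python3 -m creep '[{"ax":0,"ay":0,"az":0,"tx":0,"ty":0,"tz":-2,"gripper":0},{"ax":0,"ay":0,"az":0,"tx":0,"ty":0,"tz":0,"gripper":0}]'
```

```text
time: 25.35
ee_pos: [457.9, 249.1, 65.7]
eef_rot: [-1.948, -2.465, 0.001]
wrist_force: [-0.1, -0.7, -0.9]
grip_width: -0.1
grip_force: 0.0
time: 25.65
ee_pos: [458.2, 249.2, 62.1]
eef_rot: [-1.948, -2.465, -0.0]
wrist_force: [-0.3, 0.0, 3.1]
grip_width: -0.4
grip_force: 1.6
time: 25.85
ee_pos: [458.2, 249.3, 60.1]
eef_rot: [-1.948, -2.465, -0.0]
wrist_force: [-1.2, 0.0, 4.9]
grip_width: 0.5
grip_force: 2.2
```

```bash
python3 -m creep '[{"ax":0,"ay":0,"az":0,"tx":0,"ty":0,"tz":-2,"gripper":0},{"ax":0,"ay":0,"az":0,"tx":0,"ty":0,"tz":0,"gripper":0}]';python3 -m creep '[{"ax":0,"ay":0,"az":0,"tx":0,"ty":0,"tz":-1.5,"gripper":0},{"ax":0,"ay":0,"az":0,"tx":0,"ty":0,"tz":0,"gripper":0}]'
```

```text
time: 26.05
ee_pos: [458.2, 249.3, 59.1]
eef_rot: [-1.948, -2.464, -0.001]
wrist_force: [-2.8, -1.0, 13.8]
grip_width: 0.0
grip_force: 7.1
time: 26.25
ee_pos: [458.3, 249.4, 58.9]
eef_rot: [-1.948, -2.462, -0.002]
wrist_force: [-6.1, -1.2, 26.2]
grip_width: 0.4
grip_force: 13.2
```

The button is fully down: about 6 mm of travel, then the hard stop. I'll let it go, lift, and check that the hood is still shut.

```bash
python3 -m creep '[{"ax":0,"ay":0,"az":0,"tx":0,"ty":0,"tz":5,"gripper":0},{"ax":0,"ay":0,"az":0,"tx":0,"ty":0,"tz":15,"gripper":0},{"ax":0,"ay":0,"az":0,"tx":0,"ty":0,"tz":30,"gripper":0},{"ax":0,"ay":0,"az":0,"tx":0,"ty":0,"tz":40,"gripper":0},{"ax":0,"ay":0,"az":0,"tx":0,"ty":0,"tz":30,"gripper":0},{"ax":0,"ay":0,"az":0,"tx":0,"ty":0,"tz":0,"gripper":0},{"ax":0,"ay":0,"az":0,"tx":0,"ty":0,"tz":0,"gripper":0}]'
python3 - <<'E'
from h import *
snap('side','si11')
a,b,c=[np.load(f'pics/{f}.npz')['pixels'].astype(int) for f in('si9','si11','si10')]
for u in(222,229): print(a[188:210,u].mean(1).astype(int),b[188:210,u].mean(1).astype(int))
g=lambda i:np.argwhere((i[150:175,185:215,1]>i[150:175,185:215,0]+30)).mean(0)
print(g(b),g(c))
E
```

```text
time: 26.95
ee_pos: [458.1, 249.6, 176.7]
eef_rot: [1.947, 2.465, 0.002]
wrist_force: [0.0, 0.7, -0.8]
grip_width: -0.3
grip_force: 0.0
[ 81 172 180 129 117 100 101 100  99 102 103  98 100 106 106 106 110 111
 120 109  69  45] [120 167 170 113  96  97  99 100  94 100 100  96  97 110 103 103 107 109
 114 106  67  46]
[163 161 161 161 163 161 163 172 132  78 101 103 100 101  98 101 102 101
 101 102 101 110] [157 159 158 157 158 157 162 181 100 114  99 100  98  97  97  98  96  96
 117 100  99 106]
[11.6        15.26666667] [11.6        15.26666667]
```

```bash
python3 -c "
from bench import bot
print(bot.close_job())"
```

```text
the job is handed in; nothing more can be done
None
```

I placed the blue model upright near the platform's centre, pushed the hood slowly shut, pressed the start button fully and let it go, then handed the job in at about 27 s; the hand-in returned no verdict, and I didn't separately check at the end that the yellow model, bottle, bowl and spatula had stayed put.

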